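Swap two pairs of bench things between their mats

TASK

A left-handed colleague takes over this bench, so let the spray bottle and the carton change places, and the stapler and the white-lidded specimen cup likewise: each ends in the middle of the mat where its partner stood at the start, the carton and the stapler lying lengthways along the long side of their mats. The empty mat may serve as the free spot on the way and is empty again at the end; keep all four things upright throughout.

Things in the scene. Friction and masses are not known exactly. Their poses are not given: they have to be found in the camera images.
- bottle: White spray bottle with a domed brown cap, standing upright, 0.22 kg. Origin: centre of its underside; z up along its axis. Round body 62 mm in diameter from the bottom to 117 mm up, the domed cap above it 56 mm wide, 164 mm tall in all; grip the top of the round body just under the cap, about 110 mm up, so that the gripper stays clear of the cap. Its yaw does not matter.
- carton: Small upright folding carton, white with dark red sides, a plain closed box 116 x 63 x 78 mm (x, y, z), 0.09 kg. Origin: centre of its underside; x along the 116 mm length, y across the 63 mm width (grip across y), z up. At the start its length runs along the 150 mm side of its mat, within 0.1 rad.
- stapler: Black desk stapler, 137 x 38 x 42 mm, 0.21 kg, its arm does not move. Origin: centre of its underside; x along its length, z up. The foot is 38 mm wide and 8 mm high; above it the arm is 20 mm wide from 18 to 42 mm up, over nearly the whole length: grip the arm across y at mid-length, with the fingertips above the foot. At the start its length runs along the 150 mm side of its mat, within 0.1 rad.
- cup: Clear specimen cup with a white screw lid, standing upright, 0.03 kg, 70 mm tall. Origin: centre of its underside; z up. The lid is 61 mm in diameter from 58 to 70 mm up (grip it there); the body below tapers from 54 mm to 46 mm. Its yaw does not matter.
- mat_of_bottle: The mat under the spray bottle at the start; the carton belongs here at the end. Flat black rubber mat fixed to the worktop, 95 x 150 x 4 mm, no rim; all five mats are alike. Origin: centre of its underside, on the worktop; x along the 95 mm side, y along the 150 mm side, z up; its top is at z = 4 mm.
- mat_of_carton: The mat under the carton at the start; the spray bottle belongs here at the end. Flat black rubber mat fixed to the worktop, 95 x 150 x 4 mm, no rim; all five mats are alike. Origin: centre of its underside, on the worktop; x along the 95 mm side, y along the 150 mm side, z up; its top is at z = 4 mm.
- mat_of_stapler: The mat under the stapler at the start; the specimen cup belongs here at the end. Flat black rubber mat fixed to the worktop, 95 x 150 x 4 mm, no rim; all five mats are alike. Origin: centre of its underside, on the worktop; x along the 95 mm side, y along the 150 mm side, z up; its top is at z = 4 mm.
- mat_of_cup: The mat under the specimen cup at the start; the stapler belongs here at the end. Flat black rubber mat fixed to the worktop, 95 x 150 x 4 mm, no rim; all five mats are alike. Origin: centre of its underside, on the worktop; x along the 95 mm side, y along the 150 mm side, z up; its top is at z = 4 mm.
- mat_spare: The mat that is empty at the start: a free spot for parking a thing on the way, empty again at the end. Flat black rubber mat fixed to the worktop, 95 x 150 x 4 mm, no rim; all five mats are alike. Origin: centre of its underside, on the worktop; x along the 95 mm side, y along the 150 mm side, z up; its top is at z = 4 mm.
Things that resemble listed ones, but are neither listed nor needed, are in the scene too. Leave any blue look-alike of the stapler alone.

How it is judged:
At the end, for the whole second after the job is handed in: Bottle and carton have exchanged mats, stapler and cup too: each within 15 mm of the mat's centre, flat on it (tilt under 0.08 rad, underside within 3 mm of its top), at rest; carton and stapler within 0.26 rad of the mat's long side, either way round (horizontal distance between bottle and mat_of_carton below 0.015 m and z of bottle in the frame of mat_of_carton between 0.001 and 0.007 m and angle between each of bottle, carton, stapler, cup's own z axis and vertical below 0.08 rad and linear speed of each of bottle, carton, stapler, cup below 0.01 m/s and horizontal distance between carton and mat_of_bottle below 0.015 m and z of carton in the frame of mat_of_bottle between 0.001 and 0.007 m and angle between the x axis of carton and the y axis of mat_of_bottle, either way round below 0.26 rad and horizontal distance between stapler and mat_of_cup below 0.015 m and z of stapler in the frame of mat_of_cup between 0.001 and 0.007 m and angle between the x axis of stapler and the y axis of mat_of_cup, either way round below 0.26 rad and horizontal distance between cup and mat_of_stapler below 0.015 m and z of cup in the frame of mat_of_stapler between 0.001 and 0.007 m); the robot touches nothing.
It fails at once if the bottle, carton, stapler or cup is tipped over (more than 0.6 rad) (angle between any of bottle, carton, stapler, cup's own z axis and vertical above 0.6 rad).
It also fails if it takes over 128 s, if anything falls off the work surface, if the arm or the gripper's body presses on something with over 40 N, if the wrist force passes 120 N, or if a joint passes its speed limit or range.

ROBOT

A 6-joint arm with a two-finger parallel gripper is mounted at the origin on a cart in front of the work surface, level with it; the furniture and walls round the work are solid. World frame = base frame: x ahead of the robot, y to its left, z up, the work surface at z = 0. Lengths are in m, angles in rad, forces in N, time in s.
With the tool pointing down it reaches from about 0.375 to 0.75 m from the base axis. Payload 9 kg.
Tool frame: the origin (TCP) lies where the fingers leave the gripper's body, on its centre line; the fingertips stand 73 mm ahead of it and the grasp point (between the pads) lies 54 mm ahead of it (bot.tips_ahead is the distance from the TCP to the fingertips, in m); z points along the fingers, y is the line along which they close (so a half turn about z gives the same grasp; the last joint's range is limited). The gripper opens to 85 mm and grips with 20 to 120 N. Pads are 22 mm wide; open, the fingers measure 114 mm over their backs; the gripper's body (76 mm by 85 mm) begins 54 mm behind the grasp point. The pads swing forward as they close: fully open they stand 13 mm farther back than shut.
Start: joints at [0.907, 0.104, 0.097, 1.564, 0, 1.353], TCP at [0.259, 0.541, 0.304] pointing down, gripper open.
Joint ranges: [-2.99, 2.99], [-0.84, 1.86], [-1.1, 1.16], [-1.84, 2.11], [-1.51, 1.56], [-3.14, 3.14]. Speed limits (rad/s): [2.22, 2.22, 2.57, 3.14, 3.14, 3.14].

INTERFACE

Orientations are given as a unit quaternion [x, y, z, w].
In Python, from rig import bot, vision gives the robot as it stands.
- The arm moves only by the tool apply_moves, never from a script. Its argument "rows" is a list of rows, each a list of 7 numbers: the shift along the tool's x, y, z scaled (see below), then the turn, a rotation vector about the tool's x, y, z scaled (see below), then the finger opening in mm, from 0 to 85.4. In form: [[dx, dy, dz, ax, ay, az, jaw], ...]. A call has 1 to 10 rows; each row is the pose to reach, as a shift and turn from the pose commanded when the call began, along the tool's axes at that moment; what a row does not reach only later rows make up. The controller multiplies each number of a shift by 0.12 m and each number of a turn by 90 degrees. A row lasts 1/8 s, in which the tool goes at most 62.5 mm and 10.7 degrees, less where a joint would pass 70% of its speed; a pose out of reach is approached as far as the arm can. A call with a number of a shift or a turn outside -1 to 1 is refused whole. A call with a gripper value outside its range is refused whole. The fingers move at their own pace and stop on an object; the grip force is fixed at half the most. Time passes only in rows, so rows that repeat a pose let the fingers close. It gives the time, the measured TCP pose, the force, the opening and the grip force at its end, in the units of the state.
- bot.sense(): the state, without advancing time (a new reading comes with each control period).
- vision.camera(name): name is "scene" or "top" or "wrist"; returns a dict with "frame" (384x512x3 uint8, blue, green, red), "z_map" (384x512 float32, m along the optical axis (not along the pixel's ray), 0 where there is no reading), "mtx" (3x3 intrinsics, pixels), "k1" (the pictures are not rectified: a ray, as slopes to the right and down, at radius r is drawn at 1 + k1 r^2 times it, then the intrinsics apply), "world_from_camera" (4x4, takes a point from camera to world coordinates). Camera axes: x right, y up, looking along -z (the intrinsics and any distortion apply to the point x, -y, -z); pixel columns grow to the right and rows downward; lengths in m; the calibration is good to about 2 mm. A picture is of the moment at which its call begins.
- bot.sign_off(): hands the job in; it is judged then, once.
The state is a dict: "t": time; "joint_pos": joint angles; "joint_velocities": joint speeds; "tau": joint torques, N m; "tool_pos": TCP position; "tool_rot": TCP orientation; "wrist_force": force on the tool from outside, world axes, zero at the start; "wrist_torque": the same for the moment, N m; "finger_gap": opening from 0.0 (shut) to 1.0 (fully open); "finger_force": force on a finger pad.
Only numpy, scipy, OpenCV 4.12 (cv2) and the standard library are available. Lean on these libraries where they do the work, as an engineer would, in place of code of your own. Each camera call takes 0.05 s, during which the arm holds its last target. There are 200 camera calls.

## Working session

There is one attempt and no reset: what is moved stays moved. The work goes in short steps, Python scripts to look and compute and a tool call to move; the robot and the scene stay as the last step left them, time stands still between calls to the robot, and variables do not carry over. Pictures are saved under pics/ and viewed, at most 14 in all, crops included, and the job is handed in when it is done.

Besides the shell and the picture viewer there is one more tool, called after "Call:" as name(argument=value, ...) on one line, values as JSON. apply_moves: Moves the arm, as the interface text tells. Shifts and turns lie within -1 to 1; 1 stands for 0.12 m of shift or 90 degrees of turn. Its arguments: {"type":"object","properties":{"rows":{"type":"array","items":{"type":"array","items":{"type":"number"}}}},"required":["rows"]}

```bash
ls; mkdir -p pics
cat > h.py <<'E'
import numpy as np, cv2
from scipy.spatial.transform import Rotation as R
from rig import bot, vision
def ray(c,px):
    p=np.array(px,float).reshape(-1,2); K=c["mtx"]
    d=np.array([c["k1"],0,0,0],float) if np.isscalar(c["k1"]) else np.array([c["k1"][0],0,0,0])
    s=cv2.undistortPoints(p[:,None],K,d)[:,0]
    T=c["world_from_camera"]; v=np.c_[s[:,0],-s[:,1],-np.ones(len(s))]
    return T[:3,3], v@T[:3,:3].T
def onz(c,px,z):
    o,d=ray(c,px); return o+d*((z-o[2])/d[:,2])[:,None]
def pts(c):
    h,w=c["z_map"].shape; u,v=np.meshgrid(np.arange(w),np.arange(h))
    o,d=ray(c,np.c_[u.ravel(),v.ravel()]); return (o+d*c["z_map"].ravel()[:,None]).reshape(h,w,3)
E
python3 - <<'E'
from h import *
print(bot.sense())
for n in ["scene","top"]:
    c=vision.camera(n); cv2.imwrite(f"pics/{n}0.png",c["frame"]); print(n,c["mtx"],c["k1"],c["world_from_camera"])
    np.save(f"{n}0.npy",c,allow_pickle=True)
E
```

```text
pics
{'t': 0.0, 'joint_pos': array([9.07317020e-01, 1.04675587e-01, 9.64805566e-02, 1.56389552e+00,
       3.12991906e-05, 1.35308051e+00]), 'joint_velocities': array([ 0.00066578, -0.00029057,  0.00184733, -0.00169798, -0.00088701,
        0.003281  ]), 'tau': array([ 3.47536406e-03, -5.56923437e+01,  5.03653693e+01,  1.66007155e-02,
       -1.01436083e-04,  4.18217166e-05]), 'tool_pos': array([0.25853541, 0.54118548, 0.30314236]), 'tool_rot': array([ 2.21040964e-01,  9.75264309e-01, -5.78637448e-04, -2.90135752e-04]), 'wrist_force': array([-0.54658199, -0.97171981,  0.78146807]), 'wrist_torque': array([ 0.06075028, -0.00588337,  0.00523605]), 'finger_force': 0.0, 'finger_gap': 1.0058277420584762}
scene [[446.13817331   0.         260.78287311]
 [  0.         446.13817331 196.76493174]
 [  0.           0.           1.        ]] 0.04518433065627918 [[-0.99606513 -0.04779915  0.07462913  0.61813794]
 [ 0.08858546 -0.51206096  0.85436888  1.1328899 ]
 [-0.00262344  0.85761811  0.51428037  0.77312116]
 [ 0.          0.          0.          1.        ]]
top [[461.82397493   0.         262.35485807]
 [  0.         461.82397493 194.39616671]
 [  0.           0.           1.        ]] 0.05610141156230387 [[ 0.01526168  0.99298244 -0.117273    0.33375487]
 [-0.99988038  0.01486186 -0.00428303 -0.06478452]
 [-0.00251008  0.11732434  0.99309048  1.57375581]
 [ 0.          0.          0.          1.        ]]
```

View pics/top0.png

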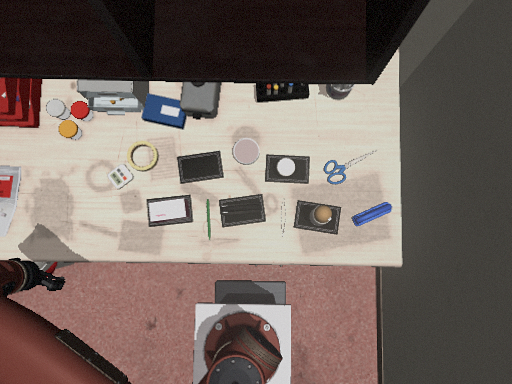

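View pics/scene0.png

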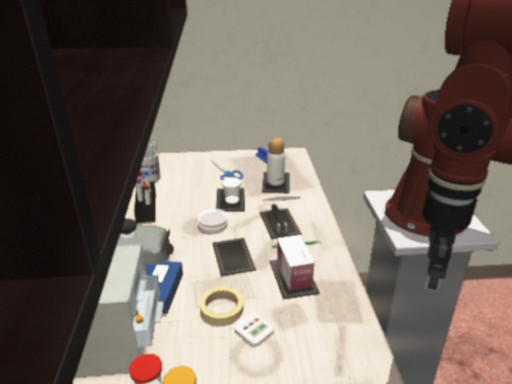

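Top view: the mats are those of the carton (170,210), stapler (242,210), bottle (317,217) and cup (287,168), plus the spare one (200,167). For the cup, the candidates are the white lid on a mat at (287,168), the pale dish at (246,151) and the jar at (56,107). Only the first stands on a mat. For the stapler, the candidates are the black one at (242,210) and the blue look-alike at (371,214), which I leave alone.

```bash
cat > m.py <<'E'
from h import *
c=np.load("top0.npy",allow_pickle=True).item(); f=c["frame"]; P=pts(c)
seeds=dict(carton=(170,210),stapler=(242,210),bottle=(317,217),cup=(287,168),spare=(200,167))
dark=(f.max(2)<75).astype(np.uint8)
for n,(u,v) in seeds.items():
    w=np.zeros_like(dark); w[v-21:v+22,u-30:u+31]=1
    k,l,s,_=cv2.connectedComponentsWithStats(dark*w)
    b=1+s[1:,4].argmax(); ys,xs=np.where(l==b)
    q=onz(c,np.c_[xs,ys],.004)[:,:2]
    r=cv2.minAreaRect((q*1000).astype(np.float32))
    print(n,"mat",np.round(r[0],1),np.round(r[1],1),round(r[2],1))
    z=P[...,2]; m=(w>0)&(z>.02); p=P[m]
    if len(p)>5:
        t=p[p[:,2]>np.percentile(p[:,2],95)-(.012)]
        r=cv2.minAreaRect((t[:,:2]*1000).astype(np.float32))
        print("   obj top",np.round(np.percentile(p[:,2],[50,90,99]),3),np.round(r[0],1),np.round(r[1],1),round(r[2],1),len(t))
E
python3 m.py
python3 - <<'E'
import cv2
f=cv2.imread("pics/top0.png")[140:245,135:350]
cv2.imwrite("pics/crop1.png",cv2.resize(f,None,fx=3.7,fy=3.7,interpolation=cv2.INTER_CUBIC))
E
```

```text
carton mat [428.5 253.4] [ 34.2 147.2] 10.4
   obj top [0.081 0.086 0.091] [426.1 117.8] [397.2  98. ] 77.0 706
stapler mat [464.8  12. ] [ 91.4 146.5] 9.0
   obj top [0.04  0.048 1.574] [333.8 -64.8] [0. 0.] 0.0 13
bottle mat [ 446.6 -244.6] [148.6  91.7] 82.7
   obj top [0.156 0.169 1.574] [ 403.5 -161.5] [ 44.5 234.3] 25.0 137
cup mat [ 610.4 -141.5] [125.2  70.8] 88.6
   obj top [0.073 0.078 1.574] [ 481.7 -115.6] [ 58.4 307.4] 81.8 259
spare mat [612.6 159.3] [ 92.5 146.8] 9.2
   obj top [1.574 1.574 1.574] [333.8 -64.8] [0. 0.] 0.0 10
```

View pics/crop1.png

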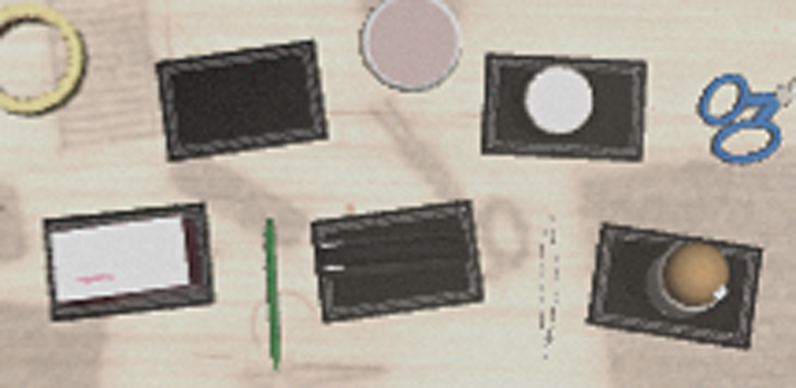

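The crop confirms all four targets. The white-lidded cup and the black stapler are each on a mat, and the bottle is upright with its brown cap. I'll tighten the measurement with a brighter threshold and hulls.

```bash
cat > m.py <<'E'
from h import *
c=np.load("top0.npy",allow_pickle=True).item(); f=c["frame"]; P=pts(c)
P[(c["z_map"]==0)]=-1
def rect(q):
    r=cv2.minAreaRect((q[:,:2]*1000).astype(np.float32)); b=cv2.boxPoints(r)
    e=max(b[1]-b[0],b[2]-b[1],key=np.linalg.norm); a=np.degrees(np.arctan2(e[1],e[0]))%180
    return np.round(r[0],1),np.round(sorted(r[1]),1),"long axis deg",round(a,1)
seeds=dict(carton=(170,210),stapler=(242,210),bottle=(317,217),cup=(287,168),spare=(200,167))
for n,(u,v) in seeds.items():
    w=np.zeros(f.shape[:2],np.uint8); w[v-20:v+21,u-28:u+29]=1
    hsv=cv2.cvtColor(f,cv2.COLOR_BGR2HSV)
    d=((f.max(2)<115)&((hsv[...,1]<70)|(f.max(2)<60))).astype(np.uint8)*w
    d=cv2.morphologyEx(d,cv2.MORPH_OPEN,np.ones((2,2),np.uint8))
    ys,xs=np.where(d>0)
    print(n,"mat",*rect(onz(c,np.c_[xs,ys],.004)))
    z=P[...,2]
    lo={'carton':.072,'stapler':.03,'bottle':.12,'cup':.062,'spare':.03}[n]
    m=(w>0)&(z>lo)&(z<.2)
    k,l,s,_=cv2.connectedComponentsWithStats(m.astype(np.uint8))
    if k>1 and s[1:,4].max()>8:
        p=P[l==1+s[1:,4].argmax()]
        print("   obj",np.round(np.percentile(p[:,2],[50,99]),3),*rect(p),len(p))
for x in [c]:
    z=P[...,2]; m=z>.25
    for lo in(.3,.5,.8): 
        q=P[(z>lo)&(P[...,0]>.4)]; print("over",lo,q[:,0].min() if len(q) else None)
E
python3 m.py
```

```text
carton mat [456.8 254. ] [ 95.  148.6] long axis deg 97.3
   obj [0.082 0.089] [456.3 250. ] [ 63.7 119.7] long axis deg 98.6 719
stapler mat [461.    7.8] [ 94.8 149.6] long axis deg 98.7
   obj [0.04 0.05] [469.   12.6] [ 21.2 128.2] long axis deg 94.8 209
bottle mat [ 441.8 -247.8] [ 95.2 150.6] long axis deg 81.9
   obj [0.161 0.174] [ 445.2 -246.9] [52.1 52.6] long axis deg 70.2 256
cup mat [ 606.4 -144.5] [ 94.1 149.9] long axis deg 87.9
   obj [0.073 0.08 ] [ 604.1 -133.2] [56.2 59.8] long axis deg 0.2 262
spare mat [608.3 155.2] [ 95.3 148.8] long axis deg 99.2
over 0.3 0.4000680574506153
over 0.5 0.7080798750362856
over 0.8 0.7086284292831115
```

```bash
cat > plan.py <<'E'
import sys
from h import *
# args: x y z heading(deg of tool y) ; successive waypoints separated by ','
s=bot.sense(); p=s["tool_pos"]; r=R.from_quat(s["tool_rot"])
print("now",np.round(p,4),"hy",round(np.degrees(np.arctan2(*r.as_matrix()[[1,0],1])),1),"gap",round(s["finger_gap"]*85.4,1),"ff",round(s["finger_force"],1),"t",round(s["t"],2),"q6",round(s["joint_pos"][5],2),"tips",bot.tips_ahead)
for w in " ".join(sys.argv[1:]).split(","):
    if not w.strip(): continue
    x,y,z,h=map(float,w.split()); h=np.radians(h); t=np.array([x,y,z])
    Y=[np.cos(h),np.sin(h),0]; Z=[0,0,-1]; rt=R.from_matrix(np.array([np.cross(Y,Z),Y,Z]).T)
    d=r.inv().apply(t-p)/.12; a=(r.inv()*rt).as_rotvec()/(np.pi/2)
    n=int(np.ceil(np.abs(d).max()-.005)) or 1
    print("->",w,"calls",n,"shift/call",np.round(d/n,3),"turn",np.round(a,3))
    p,r=t,rt
E
python3 plan.py ".38 .33 .30 10, .45 .10 .30 -8, .445 -.247 .29 -8, .445 -.247 .172 -8, .445 -.247 .29 -8"
```

```text
now [0.2586 0.5412 0.3032] hy 64.5 gap 85.5 ff 0.0 t 0.1 q6 1.35 tips 0.0726
-> .38 .33 .30 10 calls 2 shift/call [-0.836 -0.576  0.014] turn [-0.001  0.     0.605]
->  .45 .10 .30 -8 calls 2 shift/call [-0.994  0.121  0.   ] turn [0.  0.  0.2]
->  .445 -.247 .29 -8 calls 3 shift/call [-0.956  0.12   0.028] turn [0. 0. 0.]
->  .445 -.247 .172 -8 calls 1 shift/call [0.    0.    0.983] turn [0. 0. 0.]
->  .445 -.247 .29 -8 calls 1 shift/call [ 0.     0.    -0.983] turn [0. 0. 0.]
```

Call:
apply_moves(rows=[[-0.42,-0.29,0,0,0,0,85],[-0.84,-0.58,0,0,0,0,85],[-0.84,-0.58,0,0,0,0,85]])

```text
t: 0.48
tool_pos: [0.3214, 0.4325, 0.3036]
tool_rot: [0.223, 0.975, -0.0, 0.0]
wrist_force: [-0.7, 1.5, -0.0]
finger_gap: 0.997
finger_force: 0.0
```

Call:
apply_moves(rows=[[-0.42,-0.29,0,0,0,0.12,85],[-0.84,-0.58,0,0,0,0.23,85],[-0.84,-0.58,0,0,0,0.35,85],[-0.84,-0.58,0,0,0,0.46,85],[-0.84,-0.58,0,0,0,0.58,85],[-0.84,-0.58,0,0,0,0.7,85],[-0.84,-0.58,0,0,0,0.805,85],[-0.84,-0.58,0,0,0,0.805,85]])

```text
t: 1.48
tool_pos: [0.3803, 0.3294, 0.3037]
tool_rot: [0.754, 0.657, -0.0, -0.0]
wrist_force: [-0.8, -0.3, -0.3]
finger_gap: 0.996
finger_force: 0.0
```

```bash
python3 plan.py ".43 .1 .3 -8, .445 -.247 .29 -8, .445 -.247 .172 -8"
```

```text
now [0.3803 0.3294 0.3037] hy -7.9 gap 85.1 ff 0.0 t 1.48 q6 2.16 tips 0.0726
-> .43 .1 .3 -8 calls 2 shift/call [-0.918  0.336  0.015] turn [-0.     0.     0.001]
->  .445 -.247 .29 -8 calls 3 shift/call [-0.949  0.175  0.028] turn [0. 0. 0.]
->  .445 -.247 .172 -8 calls 1 shift/call [0.    0.    0.983] turn [0. 0. 0.]
```

Call:
apply_moves(rows=[[-0.46,0.17,0,0,0,0,85],[-0.92,0.335,0.015,0,0,0,85]])

```text
t: 1.72
tool_pos: [0.4049, 0.2134, 0.302]
tool_rot: [0.752, 0.659, 0.0, 0.0]
wrist_force: [1.9, -0.5, -0.3]
finger_gap: 0.994
finger_force: 0.0
```

Call:
apply_moves(rows=[[-0.46,0.17,0,0,0,0,85],[-0.92,0.335,0.015,0,0,0,85]])

```text
t: 1.98
tool_pos: [0.4297, 0.0976, 0.3004]
tool_rot: [0.753, 0.658, 0.0, 0.0]
wrist_force: [1.6, 0.4, -0.6]
finger_gap: 0.997
finger_force: 0.0
```

Call:
apply_moves(rows=[[-0.48,0.09,0,0,0,0,85],[-0.95,0.175,0.03,0,0,0,85]])

```text
t: 2.22
tool_pos: [0.4345, -0.0184, 0.2969]
tool_rot: [0.753, 0.658, 0.0, 0.0]
wrist_force: [0.9, 0.1, 0.8]
finger_gap: 1.0
finger_force: 0.0
```

Call:
apply_moves(rows=[[-0.48,0.09,0,0,0,0,85],[-0.95,0.175,0.03,0,0,0,85]])

```text
t: 2.48
tool_pos: [0.4394, -0.1344, 0.2933]
tool_rot: [0.753, 0.658, 0.0, 0.0]
wrist_force: [0.5, -0.2, -0.2]
finger_gap: 0.996
finger_force: 0.0
```

Call:
apply_moves(rows=[[-0.48,0.09,0,0,0,0,85],[-0.95,0.175,0.03,0,0,0,85],[-0.95,0.175,0.03,0,0,0,85],[-0.95,0.175,0.03,0,0,0,85]])

```text
t: 2.98
tool_pos: [0.4444, -0.2481, 0.2893]
tool_rot: [0.754, 0.657, 0.0, -0.0]
wrist_force: [1.3, 0.7, -0.2]
finger_gap: 0.995
finger_force: 0.0
```

```bash
python3 plan.py ".445 -.247 .172 -8"
python3 - <<'E'
from h import *
c=vision.camera("wrist"); cv2.imwrite("pics/w1.png",c["frame"]); np.save("w1.npy",c,allow_pickle=True)
P=pts(c); z=P[...,2]
hsv=cv2.cvtColor(c["frame"],cv2.COLOR_BGR2HSV)
m=(c["z_map"]>.05)&(z>.1)&(z<.18)&(np.hypot(P[...,0]-.445,P[...,1]+.247)<.06)
p=P[m]; print(len(p), p.min(0),p.max(0)) if len(p) else print("none")
E
```

```text
now [ 0.4444 -0.2481  0.2893] hy -7.9 gap 85.0 ff 0.0 t 2.98 q6 0.94 tips 0.0726
-> .445 -.247 .172 -8 calls 1 shift/call [0.009 0.005 0.977] turn [-0.    -0.001  0.002]
4176 [ 0.41616901 -0.27437193  0.10007456] [ 0.47731969 -0.21780713  0.169869  ]
```

View pics/w1.png

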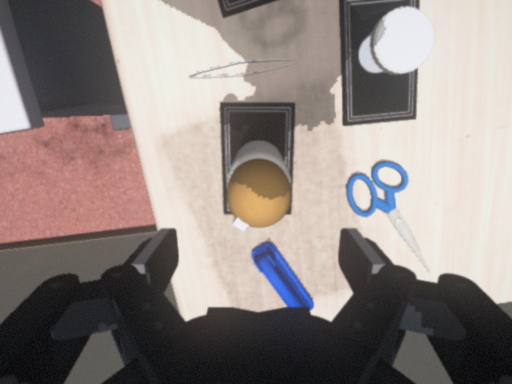

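The wrist view shows the bottle cap at (258,193), centred between the fingers. Its depth extents put the centre near (0.447, -0.246), which agrees with the top view. Descending to grip.

Call:
apply_moves(rows=[[-0.01,0.015,0.25,0,0,0,85],[-0.01,0.015,0.5,0,0,0,85],[-0.01,0.015,0.75,0,0,0,85],[-0.01,0.015,0.975,0,0,0,85],[-0.01,0.015,0.975,0,0,0,85],[-0.01,0.015,0.975,0,0,0,45],[-0.01,0.015,0.975,0,0,0,45],[-0.01,0.015,0.975,0,0,0,45],[-0.01,0.015,0.975,0,0,0,45],[-0.01,0.015,0.975,0,0,0,45]])

```text
t: 4.28
tool_pos: [0.4465, -0.2505, 0.1751]
tool_rot: [0.755, 0.656, -0.0, 0.001]
wrist_force: [-3.0, 1.9, 8.4]
finger_gap: 0.655
finger_force: 62.5
```

Call:
apply_moves(rows=[[0,0,0,0,0,0,45],[0,0,0,0,0,0,45],[0,0,-0.1,0,0,0,45],[0,0,-0.2,0,0,0,45],[0,0,-0.2,0,0,0,45]])

```text
t: 4.9
tool_pos: [0.4466, -0.2503, 0.1981]
tool_rot: [0.755, 0.656, 0.0, 0.001]
wrist_force: [0.6, 0.1, -2.9]
finger_gap: 0.653
finger_force: 64.1
```

```bash
python3 plan.py ".447 -.246 .285 -8, .47 -.12 .285 9, .606 .155 .285 9, .606 .155 .174 9"
```

```text
now [ 0.4466 -0.2503  0.1981] hy -8.0 gap 55.8 ff 64.1 t 4.9 q6 0.94 tips 0.0726
-> .447 -.246 .285 -8 calls 1 shift/call [ 0.035  0.    -0.724] turn [0.001 0.001 0.   ]
->  .47 -.12 .285 9 calls 2 shift/call [0.533 0.022 0.   ] turn [ 0.     0.    -0.189]
->  .606 .155 .285 9 calls 3 shift/call [0.695 0.493 0.   ] turn [0. 0. 0.]
->  .606 .155 .174 9 calls 1 shift/call [0.    0.    0.925] turn [0. 0. 0.]
```

The opening of 55.8 mm matches the cap (56 mm), not the body (62 mm). I'll check how it hangs.

Run:
```python
from h import *
c=vision.camera("scene"); cv2.imwrite("pics/s1.png",cv2.resize(c["frame"][60:240,180:420],None,fx=3.3,fy=3.3,interpolation=cv2.INTER_CUBIC))
```

```text
(no output)
```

View pics/s1.png

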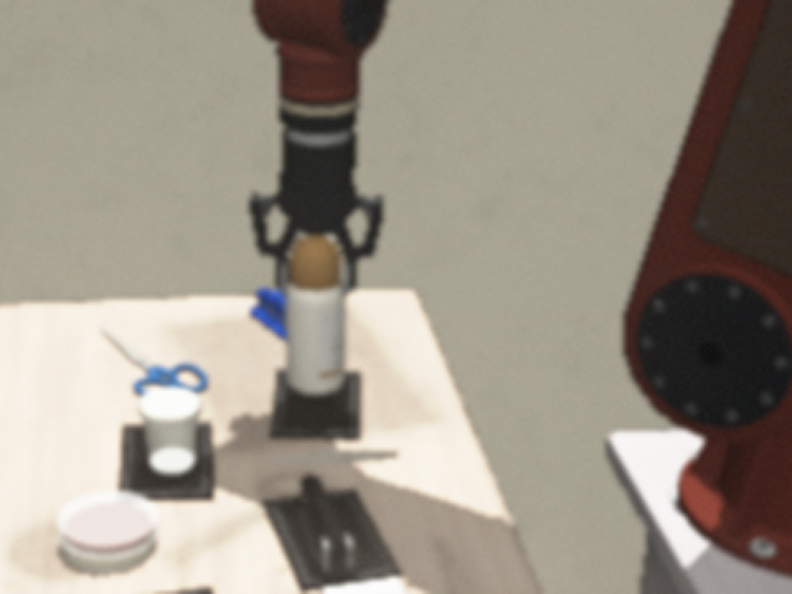

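The bottle hangs upright, and the fingers sit at the cap and shoulder near crop pixel (318,265). The hold is steady, so I'll carry it gently to the spare mat.

Call:
apply_moves(rows=[[0,0,-0.15,0,0,0,45],[0,0,-0.35,0,0,0,45],[0,0,-0.55,0,0,0,45],[0,0,-0.7,0,0,0,45],[0,0,-0.75,0,0,0,45]])

```text
t: 5.58
tool_pos: [0.4463, -0.2501, 0.288]
tool_rot: [0.755, 0.656, 0.0, 0.001]
wrist_force: [0.0, -0.6, -3.3]
finger_gap: 0.652
finger_force: 64.1
```

Call:
apply_moves(rows=[[0.15,0,0,0,0,0,45],[0.4,0.02,0,0,0,0,45],[0.65,0.03,0,0,0,0,45],[0.9,0.04,0,0,0,0,45],[1,0.04,0,0,0,-0.05,45],[1,0.04,0,0,0,-0.1,45],[1,0.04,0,0,0,-0.15,45],[1,0.04,0,0,0,-0.19,45],[1,0.04,0,0,0,-0.19,45]])

```text
t: 6.7
tool_pos: [0.4671, -0.1307, 0.2856]
tool_rot: [0.649, 0.761, 0.0, -0.001]
wrist_force: [-1.1, -0.7, -3.2]
finger_gap: 0.656
finger_force: 64.1
```

```bash
python3 plan.py ".606 .152 .288 9, .606 .152 .177 9"
```

```text
now [ 0.4671 -0.1307  0.2856] hy 9.1 gap 56.0 ff 64.1 t 6.7 q6 0.87 tips 0.0726
-> .606 .152 .288 9 calls 3 shift/call [ 0.714  0.505 -0.006] turn [-0.001 -0.001  0.001]
->  .606 .152 .177 9 calls 1 shift/call [0.    0.    0.925] turn [0. 0. 0.]
```

Call:
apply_moves(rows=[[0.1,0.07,0,0,0,0,45],[0.3,0.21,0,0,0,0,45],[0.5,0.35,0,0,0,0,45],[0.715,0.505,0,0,0,0,45]])

```text
t: 7.2
tool_pos: [0.514, -0.0356, 0.2863]
tool_rot: [0.649, 0.761, 0.0, -0.0]
wrist_force: [-0.6, -0.6, -2.9]
finger_gap: 0.656
finger_force: 64.1
```

Call:
apply_moves(rows=[[0.2,0.14,0,0,0,0,45],[0.4,0.28,0,0,0,0,45],[0.6,0.42,0,0,0,0,45],[0.715,0.505,0,0,0,0,45]])

```text
t: 7.7
tool_pos: [0.5601, 0.059, 0.2862]
tool_rot: [0.648, 0.761, 0.0, -0.0]
wrist_force: [-0.2, -0.5, -3.8]
finger_gap: 0.658
finger_force: 64.1
```

Call:
apply_moves(rows=[[0.2,0.14,0,0,0,0,45],[0.4,0.28,0,0,0,0,45],[0.6,0.42,0,0,0,0,45],[0.715,0.505,0,0,0,0,45],[0.715,0.505,0,0,0,0,45],[0.715,0.505,0,0,0,0,45]])

```text
t: 8.45
tool_pos: [0.6059, 0.1509, 0.2863]
tool_rot: [0.649, 0.761, -0.0, -0.0]
wrist_force: [0.5, -0.6, -2.1]
finger_gap: 0.654
finger_force: 64.1
```

Call:
apply_moves(rows=[[0,0,0.2,0,0,0,45],[0,0,0.4,0,0,0,45],[0,0,0.6,0,0,0,45],[0,0,0.75,0,0,0,45],[0,0,0.83,0,0,0,45],[0,0,0.87,0,0,0,45],[0,0,0.87,0,0,0,45]])

```text
t: 9.32
tool_pos: [0.6063, 0.1512, 0.1825]
tool_rot: [0.649, 0.761, 0.0, 0.0]
wrist_force: [0.0, -0.6, -3.3]
finger_gap: 0.657
finger_force: 64.1
```

```bash
python3 plan.py ".606 .152 .177 9"
```

```text
now [0.6063 0.1512 0.1825] hy 9.1 gap 56.1 ff 64.1 t 9.32 q6 1.45 tips 0.0726
-> .606 .152 .177 9 calls 1 shift/call [ 0.007 -0.002  0.046] turn [0.    0.    0.001]
```

Call:
apply_moves(rows=[[0,0,0.02,0,0,0,45],[0,0,0.045,0,0,0,45],[0,0,0.045,0,0,0,45]])

```text
t: 9.7
tool_pos: [0.6061, 0.1513, 0.1765]
tool_rot: [0.649, 0.761, -0.0, -0.0]
wrist_force: [0.0, -0.3, -2.6]
finger_gap: 0.655
finger_force: 64.1
```

Call:
apply_moves(rows=[[0,0,0.015,0,0,0,45],[0,0,0.015,0,0,0,45]])

```text
t: 9.95
tool_pos: [0.6063, 0.1513, 0.1752]
tool_rot: [0.649, 0.761, 0.0, 0.0]
wrist_force: [-0.3, -0.5, -0.3]
finger_gap: 0.653
finger_force: 64.5
```

Call:
apply_moves(rows=[[0,0,0,0,0,0,65],[0,0,0,0,0,0,75],[0,0,0,0,0,0,85],[0,0,0,0,0,0,85],[0,0,-0.2,0,0,0,85],[0,0,-0.5,0,0,0,85],[0,0,-0.9,0,0,0,85],[0,0,-0.9,0,0,0,85]])

```text
t: 10.95
tool_pos: [0.6077, 0.1513, 0.2877]
tool_rot: [0.649, 0.761, 0.002, 0.003]
wrist_force: [1.2, -1.0, -0.5]
finger_gap: 0.991
finger_force: 0.0
```

```bash
python3 plan.py ".456 .250 .20 8.6, .456 .250 .112 8.6"
python3 - <<'E'
from h import *
c=vision.camera("scene"); cv2.imwrite("pics/s2.png",c["frame"])
c=vision.camera("top"); P=pts(c); z=P[...,2]
m=(c["z_map"]>0)&(z>.12)&(z<.18)&(np.hypot(P[...,0]-.606,P[...,1]-.153)<.05)
p=P[m]; print(len(p),p.min(0),p.max(0)) if len(p) else print("none")
E
```

```text
now [0.6077 0.1513 0.2877] hy 9.1 gap 84.7 ff 0.0 t 10.95 q6 1.45 tips 0.0726
-> .456 .250 .20 8.6 calls 2 shift/call [ 0.506 -0.562  0.361] turn [0.005 0.    0.006]
->  .456 .250 .112 8.6 calls 1 shift/call [0.    0.    0.733] turn [0. 0. 0.]
131 [0.57704243 0.1229981  0.12028139] [0.62953673 0.16348976 0.17307325]
```

View pics/s2.png

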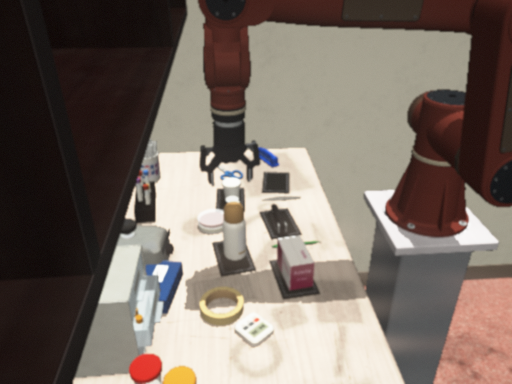

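The bottle stands upright on the spare mat at (234,235) and its own mat at (276,182) is empty. Next is the carton.

Call:
apply_moves(rows=[[0.25,-0.28,0,0,0,0,85],[0.505,-0.56,0,0,0,0,85]])

```text
t: 11.3
tool_pos: [0.5288, 0.2006, 0.2808]
tool_rot: [0.649, 0.761, -0.001, -0.001]
wrist_force: [-0.1, 0.7, 0.6]
finger_gap: 0.996
finger_force: 0.0
```

Call:
apply_moves(rows=[[0.25,-0.28,0.1,0,0,0,85],[0.505,-0.56,0.3,0,0,0,85],[0.505,-0.56,0.6,0,0,0,85],[0.505,-0.56,0.72,0,0,0,85],[0.505,-0.56,0.72,0,0,0,85]])

```text
t: 11.92
tool_pos: [0.4538, 0.2492, 0.1952]
tool_rot: [0.649, 0.761, -0.001, -0.001]
wrist_force: [0.5, -0.2, 0.4]
finger_gap: 0.996
finger_force: 0.0
```

```bash
python3 plan.py ".456 .250 .112 8.6"
python3 - <<'E'
from h import *
c=vision.camera("wrist"); cv2.imwrite("pics/w2.png",c["frame"])
P=pts(c); z=P[...,2]
m=((c["z_map"]>.03)&(z>.07)&(z<.095)&(np.hypot(P[...,0]-.456,P[...,1]-.25)<.085)).astype(np.uint8)
p=P[m>0]; r=cv2.minAreaRect((p[:,:2]*1000).astype(np.float32)); print(len(p),np.median(p[:,2]),r,p.min(0),p.max(0))
E
```

```text
now [0.4538 0.2492 0.1952] hy 9.1 gap 85.1 ff 0.0 t 11.93 q6 1.66 tips 0.0726
-> .456 .250 .112 8.6 calls 1 shift/call [0.004 0.021 0.693] turn [-0.002  0.     0.005]
13178 0.08251679756233371 ((455.5994873046875, 248.4884033203125), (62.226844787597656, 115.82897186279297), 8.935749053955078) [0.41635479 0.18697925 0.07005673] [0.49451838 0.31007672 0.08495264]
```

View pics/w2.png

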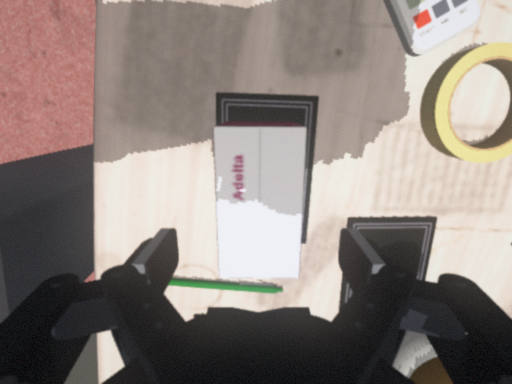

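The carton top measures 116 x 62 mm at z = 0.0825, centred at (0.4556, 0.2485), and appears in the picture at about (258,200). It sits squarely between the fingers.

Call:
apply_moves(rows=[[-0.005,0.015,0.25,0,0,0,85],[-0.005,0.015,0.45,0,0,0,85],[-0.005,0.015,0.6,0,0,0,85],[-0.005,0.015,0.69,0,0,0,85],[-0.005,0.015,0.69,0,0,0,85],[-0.005,0.015,0.69,0,0,0,50],[-0.005,0.015,0.69,0,0,0,50],[-0.005,0.015,0.69,0,0,0,50],[-0.005,0.015,0.69,0,0,0,50],[-0.005,0.015,0.69,0,0,0,50]])

```text
t: 13.22
tool_pos: [0.4569, 0.2496, 0.1149]
tool_rot: [0.649, 0.761, 0.001, 0.001]
wrist_force: [-0.7, 0.4, 6.6]
finger_gap: 0.714
finger_force: 66.1
```

Call:
apply_moves(rows=[[0,0,0,0,0,0,50],[0,0,-0.1,0,0,0,50],[0,0,-0.3,0,0,0,50],[0,0,-0.6,0,0,0,50],[0,0,-0.9,0,0,0,50],[0,0,-1,0,0,0,50],[0,0,-1,0,0,0,50]])

```text
t: 14.1
tool_pos: [0.4564, 0.2494, 0.2341]
tool_rot: [0.649, 0.761, 0.0, 0.0]
wrist_force: [-0.3, 1.0, -1.2]
finger_gap: 0.719
finger_force: 65.4
```

```bash
python3 plan.py ".442 -.248 .232 9, .442 -.248 .232 -8.1, .442 -.248 .114 -8.1"
```

```text
now [0.4564 0.2494 0.2341] hy 9.1 gap 61.4 ff 65.4 t 14.1 q6 1.66 tips 0.0726
-> .442 -.248 .232 9 calls 5 shift/call [-0.815 -0.155  0.003] turn [ 0.001 -0.     0.001]
->  .442 -.248 .232 -8.1 calls 1 shift/call [0. 0. 0.] turn [0.   0.   0.19]
->  .442 -.248 .114 -8.1 calls 1 shift/call [0.    0.    0.983] turn [0. 0. 0.]
```

Call:
apply_moves(rows=[[-0.2,-0.04,0,0,0,0,50],[-0.45,-0.09,0,0,0,0,50],[-0.815,-0.155,0,0,0,0,50]])

```text
t: 14.48
tool_pos: [0.4523, 0.1493, 0.2317]
tool_rot: [0.648, 0.762, -0.001, -0.001]
wrist_force: [-0.3, -0.9, -1.0]
finger_gap: 0.719
finger_force: 65.4
```

Call:
apply_moves(rows=[[-0.4,-0.08,0,0,0,0,50],[-0.815,-0.155,0,0,0,0,50]])

```text
t: 14.72
tool_pos: [0.4494, 0.0492, 0.2318]
tool_rot: [0.649, 0.761, -0.001, -0.001]
wrist_force: [0.6, 0.3, -1.4]
finger_gap: 0.718
finger_force: 65.4
```

Call:
apply_moves(rows=[[-0.4,-0.08,0,0,0,0,50],[-0.815,-0.155,0,0,0,0,50]])

```text
t: 14.98
tool_pos: [0.4466, -0.0504, 0.2319]
tool_rot: [0.649, 0.761, -0.0, -0.001]
wrist_force: [0.5, 0.1, -1.5]
finger_gap: 0.718
finger_force: 65.4
```

Call:
apply_moves(rows=[[-0.4,-0.08,0,0,0,0,50],[-0.815,-0.155,0,0,0,0,50]])

```text
t: 15.22
tool_pos: [0.4437, -0.1499, 0.2318]
tool_rot: [0.649, 0.761, -0.0, -0.001]
wrist_force: [0.2, 0.6, -1.3]
finger_gap: 0.718
finger_force: 65.4
```

Call:
apply_moves(rows=[[-0.4,-0.08,0,0,0,0,50],[-0.7,-0.14,0,0,0,0.05,50],[-0.815,-0.155,0,0,0,0.1,50],[-0.815,-0.155,0,0,0,0.15,50],[-0.815,-0.155,0,0,0,0.19,50],[-0.815,-0.155,0,0,0,0.19,50],[-0.815,-0.155,0,0,0,0.19,50]])

```text
t: 16.1
tool_pos: [0.4415, -0.2479, 0.2327]
tool_rot: [0.754, 0.657, -0.0, -0.001]
wrist_force: [0.6, -0.3, -0.6]
finger_gap: 0.722
finger_force: 65.3
```

```bash
python3 plan.py ".442 -.247 .117 -8.1"
```

```text
now [ 0.4415 -0.2479  0.2327] hy -7.9 gap 61.7 ff 65.3 t 16.1 q6 0.94 tips 0.0726
-> .442 -.247 .117 -8.1 calls 1 shift/call [0.007 0.004 0.965] turn [-0.001 -0.001  0.002]
```

Call:
apply_moves(rows=[[0.005,0.005,0.25,0,0,0,50],[0.005,0.005,0.5,0,0,0,50],[0.005,0.005,0.75,0,0,0,50],[0.005,0.005,0.9,0,0,0,50],[0.005,0.005,0.965,0,0,0,50],[0.005,0.005,0.98,0,0,0,50],[0.005,0.005,0.98,0,0,0,50]])

```text
t: 16.98
tool_pos: [0.4428, -0.2481, 0.117]
tool_rot: [0.755, 0.656, 0.0, 0.001]
wrist_force: [0.7, -0.7, -1.1]
finger_gap: 0.717
finger_force: 65.4
```

Call:
apply_moves(rows=[[0,0,0.012,0,0,0,50],[0,0,0.012,0,0,0,50]])

```text
t: 17.23
tool_pos: [0.4425, -0.2478, 0.115]
tool_rot: [0.755, 0.656, 0.0, 0.0]
wrist_force: [-0.1, -1.2, -0.7]
finger_gap: 0.718
finger_force: 65.4
```

Call:
apply_moves(rows=[[0,0,0.008,0,0,0,50],[0,0,0.008,0,0,0,50],[0,0,0.008,0,0,0,70],[0,0,0.008,0,0,0,80],[0,0,0.008,0,0,0,85],[0,0,-0.2,0,0,0,85],[0,0,-0.6,0,0,0,85],[0,0,-1,0,0,0,85],[0,0,-1,0,0,0,85],[0,0,-1,0,0,0,85]])

```text
t: 18.48
tool_pos: [0.4423, -0.2477, 0.2341]
tool_rot: [0.755, 0.656, 0.0, -0.0]
wrist_force: [0.3, -0.5, -0.6]
finger_gap: 0.991
finger_force: 0.0
```

```bash
cat > box.py <<'E'
import sys
from h import *
x,y,lo,hi,rad=map(float,sys.argv[1:6])
c=vision.camera(sys.argv[6]); 
P=pts(c); z=P[...,2]
m=((c["z_map"]>.03)&(z>lo)&(z<hi)&(np.hypot(P[...,0]-x,P[...,1]-y)<rad)).astype(np.uint8)
k,l,s,_=cv2.connectedComponentsWithStats(m); p=P[l==1+s[1:,4].argmax()]
b=cv2.minAreaRect((p[:,:2]*1000).astype(np.float32)); print(len(p),"z",np.round(np.percentile(p[:,2],[5,50,95]),4),np.round(b[0],1),np.round(b[1],1),round(b[2],1),"ext",np.round(p.min(0),3),np.round(p.max(0),3))
if len(sys.argv)>7: cv2.imwrite(sys.argv[7],c["frame"])
E
python3 box.py .442 -.248 .065 .095 .085 wrist; python3 plan.py ".45 -.1 .288 -8, .608 .155 .288 9, .608 .155 .172 9"
```

```text
9433 z [0.0813 0.0825 0.0836] [ 444.5 -248.1] [114.9  62.9] 82.2 ext [ 0.406 -0.309  0.078] [ 0.482 -0.187  0.085]
now [ 0.4421 -0.2474  0.2334] hy -8.0 gap 84.8 ff 0.0 t 18.52 q6 0.94 tips 0.0726
-> .45 -.1 .288 -8 calls 2 shift/call [ 0.613 -0.053 -0.227] turn [-0.001 -0.001  0.   ]
->  .608 .155 .288 9 calls 3 shift/call [0.763 0.336 0.   ] turn [ 0.     0.    -0.189]
->  .608 .155 .172 9 calls 1 shift/call [0.    0.    0.967] turn [0. 0. 0.]
```

The carton is placed within 3 mm of the mat's centre and square to it. Back to the bottle.

Call:
apply_moves(rows=[[0.2,0,-0.15,0,0,0,85],[0.5,-0.05,-0.3,0,0,0,85],[0.9,-0.08,-0.45,0,0,-0.05,85],[1,-0.1,-0.5,0,0,-0.12,85],[1,-0.1,-0.5,0,0,-0.19,85],[1,-0.1,-0.5,0,0,-0.19,85],[1,-0.1,-0.5,0,0,-0.19,85]])

```text
t: 19.4
tool_pos: [0.4469, -0.1272, 0.2937]
tool_rot: [0.65, 0.76, -0.0, -0.001]
wrist_force: [-0.4, 0.2, 0.2]
finger_gap: 0.999
finger_force: 0.0
```

```bash
python3 plan.py ".608 .145 .30 9"
```

```text
now [ 0.4469 -0.1272  0.2937] hy 9.0 gap 85.3 ff 0.0 t 19.4 q6 0.85 tips 0.0726
-> .608 .145 .30 9 calls 3 shift/call [ 0.677  0.56  -0.017] turn [-0.001 -0.001 -0.001]
```

Call:
apply_moves(rows=[[0.35,0.28,0,0,0,0,85],[0.675,0.56,-0.02,0,0,0,85]])

```text
t: 19.65
tool_pos: [0.5011, -0.036, 0.2965]
tool_rot: [0.65, 0.76, -0.0, -0.0]
wrist_force: [1.6, -1.3, 0.5]
finger_gap: 0.992
finger_force: 0.0
```

Call:
apply_moves(rows=[[0.35,0.28,0,0,0,0,85],[0.675,0.56,-0.02,0,0,0,85]])

```text
t: 19.9
tool_pos: [0.5548, 0.0554, 0.2988]
tool_rot: [0.65, 0.76, -0.0, -0.0]
wrist_force: [0.9, -1.4, 1.1]
finger_gap: 0.995
finger_force: 0.0
```

Call:
apply_moves(rows=[[0.35,0.28,0,0,0,0,85],[0.675,0.56,-0.02,0,0,0,85],[0.675,0.56,-0.02,0,0,0,85],[0.675,0.56,-0.02,0,0,0,85]])

```text
t: 20.4
tool_pos: [0.6076, 0.1443, 0.3012]
tool_rot: [0.649, 0.761, -0.0, -0.0]
wrist_force: [0.1, -0.2, 0.4]
finger_gap: 0.993
finger_force: 0.0
```

```bash
python3 box.py .607 .153 .118 .18 .06 wrist pics/w3.png;python3 box.py .607 .153 .155 .18 .06 wrist; python3 plan.py ".606 .153 .172 9"
```

```text
3361 z [0.1389 0.1629 0.1684] [605.8 153.4] [52.7 52.9] 20.7 ext [0.578 0.126 0.118] [0.631 0.18  0.17 ]
2641 z [0.1565 0.1641 0.1684] [605.3 152.1] [47.8 47.7] 16.1 ext [0.581 0.125 0.155] [0.629 0.176 0.17 ]
now [0.6075 0.1436 0.3019] hy 9.0 gap 85.3 ff 0.0 t 20.5 q6 1.44 tips 0.0726
-> .606 .153 .172 9 calls 2 shift/call [ 0.04  -0.     0.541] turn [-0.  0.  0.]
```

View pics/w3.png

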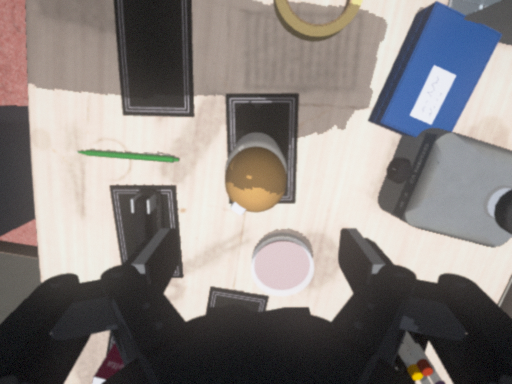

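The wrist view shows the cap at (255,180), upright, with its centre near (0.605, 0.152). Gripping it the same way as before, since that held well.

Call:
apply_moves(rows=[[0.07,0,0.2,0,0,0,85],[0.07,0,0.2,0,0,0,85],[0.07,0,0.2,0,0,0,85]])

```text
t: 20.88
tool_pos: [0.6065, 0.1522, 0.2789]
tool_rot: [0.649, 0.761, 0.0, 0.0]
wrist_force: [0.9, 0.2, -0.2]
finger_gap: 0.996
finger_force: 0.0
```

Call:
apply_moves(rows=[[0,0,0.25,0,0,0,85],[0,0,0.5,0,0,0,85],[0,0,0.7,0,0,0,85],[0,0,0.89,0,0,0,85],[0,0,0.89,0,0,0,85],[0,0,0.89,0,0,0,45],[0,0,0.89,0,0,0,45],[0,0,0.89,0,0,0,45],[0,0,0.89,0,0,0,45],[0,0,0.89,0,0,0,45]])

```text
t: 22.12
tool_pos: [0.6072, 0.1529, 0.1738]
tool_rot: [0.649, 0.761, 0.001, 0.001]
wrist_force: [-3.4, -1.1, 8.8]
finger_gap: 0.655
finger_force: 62.7
```

Call:
apply_moves(rows=[[0,0,0,0,0,0,45],[0,0,-0.1,0,0,0,45],[0,0,-0.3,0,0,0,45],[0,0,-0.5,0,0,0,45],[0,0,-0.7,0,0,0,45],[0,0,-0.9,0,0,0,45],[0,0,-0.9,0,0,0,45],[0,0,-0.9,0,0,0,45]])

```text
t: 23.12
tool_pos: [0.6063, 0.1529, 0.2783]
tool_rot: [0.649, 0.761, -0.0, -0.0]
wrist_force: [-0.2, 0.6, -3.5]
finger_gap: 0.656
finger_force: 64.3
```

```bash
python3 plan.py ".457 .254 .285 7.3, .457 .254 .178 7.3"
```

```text
now [0.6063 0.1529 0.2783] hy 9.1 gap 56.0 ff 64.3 t 23.12 q6 1.45 tips 0.0726
-> .457 .254 .285 7.3 calls 2 shift/call [ 0.514 -0.548 -0.027] turn [-0.   -0.    0.02]
->  .457 .254 .178 7.3 calls 1 shift/call [0.    0.    0.892] turn [0. 0. 0.]
```

Call:
apply_moves(rows=[[0.1,-0.11,0,0,0,0,45],[0.3,-0.32,0,0,0,0,45],[0.515,-0.55,0,0,0,0,45]])

```text
t: 23.5
tool_pos: [0.5303, 0.2037, 0.2773]
tool_rot: [0.649, 0.761, -0.001, -0.001]
wrist_force: [0.8, 0.8, -2.9]
finger_gap: 0.658
finger_force: 64.4
```

Call:
apply_moves(rows=[[0.2,-0.2,0,0,0,0,45],[0.4,-0.42,0,0,0,0,45],[0.515,-0.55,0,0,0,0,45],[0.515,-0.55,0,0,0,0,45],[0.515,-0.55,0,0,0,0,45]])

```text
t: 24.12
tool_pos: [0.4571, 0.2537, 0.2788]
tool_rot: [0.649, 0.761, -0.0, 0.0]
wrist_force: [1.0, -0.4, -2.8]
finger_gap: 0.656
finger_force: 64.5
```

```bash
python3 plan.py ".458 .255 .177 9"
```

```text
now [0.4571 0.2537 0.2788] hy 9.1 gap 56.0 ff 64.5 t 24.12 q6 1.67 tips 0.0726
-> .458 .255 .177 9 calls 1 shift/call [0.009 0.009 0.848] turn [0.    0.    0.001]
```

Call:
apply_moves(rows=[[0.01,0.01,0.2,0,0,0,45],[0.01,0.01,0.4,0,0,0,45],[0.01,0.01,0.6,0,0,0,45],[0.01,0.01,0.75,0,0,0,45],[0.01,0.01,0.82,0,0,0,45],[0.01,0.01,0.85,0,0,0,45],[0.01,0.01,0.85,0,0,0,45]])

```text
t: 25.0
tool_pos: [0.4579, 0.2555, 0.1776]
tool_rot: [0.649, 0.761, 0.0, 0.0]
wrist_force: [0.3, 0.0, -2.7]
finger_gap: 0.66
finger_force: 64.5
```

Call:
apply_moves(rows=[[0,0,0.015,0,0,0,45],[0,0,0.015,0,0,0,45]])

```text
t: 25.25
tool_pos: [0.4577, 0.2555, 0.1756]
tool_rot: [0.649, 0.761, 0.0, 0.0]
wrist_force: [0.1, -0.0, -3.0]
finger_gap: 0.655
finger_force: 64.5
```

Call:
apply_moves(rows=[[0,0,0.01,0,0,0,45],[0,0,0.015,0,0,0,45],[0,0,0.015,0,0,0,45]])

```text
t: 25.62
tool_pos: [0.4577, 0.2556, 0.174]
tool_rot: [0.649, 0.761, 0.0, 0.0]
wrist_force: [-1.2, 0.6, 3.6]
finger_gap: 0.658
finger_force: 65.2
```

Call:
apply_moves(rows=[[0,0,0,0,0,0,65],[0,0,0,0,0,0,75],[0,0,0,0,0,0,85],[0,0,0,0,0,0,85],[0,0,-0.2,0,0,0,85],[0,0,-0.5,0,0,0,85],[0,0,-0.9,0,0,0,85],[0,0,-0.9,0,0,0,85],[0,0,-0.9,0,0,0,85]])

```text
t: 26.75
tool_pos: [0.4575, 0.2555, 0.281]
tool_rot: [0.649, 0.761, -0.0, -0.0]
wrist_force: [-1.0, 0.2, 0.1]
finger_gap: 0.996
finger_force: 0.0
```

```bash
python3 box.py .458 .254 .118 .18 .06 wrist; python3 plan.py ".455 .15 .26 6, .465 0.0 .19 6"
```

```text
3985 z [0.1372 0.1627 0.1684] [456.7 256.3] [53.5 52.5] 19.9 ext [0.429 0.228 0.118] [0.482 0.282 0.17 ]
now [0.4572 0.2554 0.2803] hy 9.1 gap 84.7 ff 0.0 t 26.8 q6 1.67 tips 0.0726
-> .455 .15 .26 6 calls 1 shift/call [-0.864 -0.157  0.17 ] turn [-0.001  0.     0.035]
->  .465 0.0 .19 6 calls 2 shift/call [-0.626 -0.024  0.292] turn [0. 0. 0.]
```

The bottle is on the carton's mat, about 2 mm off centre. Next is the stapler.

Call:
apply_moves(rows=[[-0.4,-0.08,0,0,0,0,85],[-0.85,-0.15,0,0,0,0,85]])

```text
t: 27.05
tool_pos: [0.4551, 0.1512, 0.2798]
tool_rot: [0.648, 0.762, -0.001, -0.001]
wrist_force: [0.6, -1.0, 0.2]
finger_gap: 0.995
finger_force: 0.0
```

Call:
apply_moves(rows=[[-0.4,-0.03,0.1,0,0,0,85],[-0.8,-0.06,0.3,0,0,0.04,85],[-1,-0.06,0.6,0,0,0.04,85],[-1,-0.06,0.75,0,0,0.04,60],[-1,-0.06,0.75,0,0,0.04,60],[-1,-0.06,0.75,0,0,0.04,60]])

```text
t: 27.8
tool_pos: [0.4681, 0.0332, 0.1924]
tool_rot: [0.672, 0.741, 0.0, 0.0]
wrist_force: [0.4, 0.5, 0.3]
finger_gap: 0.699
finger_force: 0.0
```

```bash
python3 box.py .467 .012 .03 .07 .085 wrist pics/w4.png; python3 plan.py ".467 .012 .092 5"
```

```text
2912 z [0.032  0.0419 0.0455] [470.2  11.9] [ 23.4 129.8] 5.9 ext [ 0.452 -0.052  0.03 ] [0.485 0.077 0.048]
now [0.4683 0.0331 0.1927] hy 5.6 gap 59.7 ff 0.0 t 27.85 q6 1.26 tips 0.0726
-> .467 .012 .092 5 calls 1 shift/call [-0.174 -0.029  0.839] turn [0.001 0.    0.007]
```

View pics/w4.png

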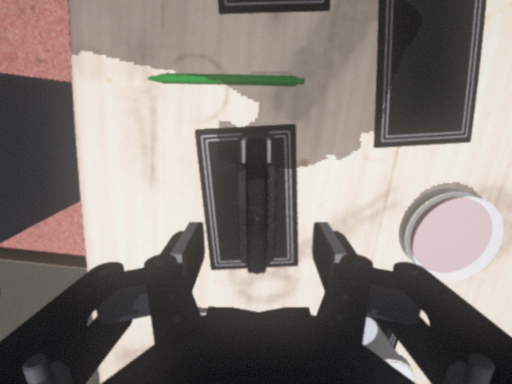

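The stapler's arm lies at (257,205), centred at (0.470, 0.012), and is about 130 x 22 mm at z = 0.045 as expected. Gripping it.

Call:
apply_moves(rows=[[-0.09,0,0.1,0,0,0,60],[-0.175,-0.005,0.3,0,0,0,60],[-0.175,-0.005,0.55,0,0,0,60],[-0.175,-0.005,0.75,0,0,0,60],[-0.175,-0.005,0.85,0,0,0,60],[-0.175,-0.005,0.85,0,0,0,10],[-0.175,-0.005,0.85,0,0,0,10],[-0.175,-0.005,0.85,0,0,0,10],[-0.175,-0.005,0.85,0,0,0,10],[-0.175,-0.005,0.85,0,0,0,10]])

```text
t: 29.1
tool_pos: [0.47, 0.0111, 0.0908]
tool_rot: [0.672, 0.74, 0.0, 0.001]
wrist_force: [-0.3, 0.0, 6.3]
finger_gap: 0.197
finger_force: 59.6
```

Call:
apply_moves(rows=[[0,0,0,0,0,0,10],[0,0,0,0,0,0,10],[0,0,-0.1,0,0,0,10],[0,0,-0.3,0,0,0,10],[0,0,-0.6,0,0,0,10],[0,0,-0.8,0,0,0,10],[0,0,-0.8,0,0,0,10]])

```text
t: 29.98
tool_pos: [0.4703, 0.0111, 0.1877]
tool_rot: [0.672, 0.74, 0.001, 0.002]
wrist_force: [-0.5, -0.7, -3.1]
finger_gap: 0.198
finger_force: 59.0
```

```bash
python3 plan.py ".608 .155 .19 9, .608 .155 .095 9"
```

```text
now [0.4703 0.0111 0.1877] hy 5.5 gap 17.0 ff 59.0 t 29.98 q6 1.22 tips 0.0726
-> .608 .155 .19 9 calls 2 shift/call [ 0.542  0.629 -0.008] turn [ 0.002  0.001 -0.039]
->  .608 .155 .095 9 calls 1 shift/call [0.    0.    0.792] turn [0. 0. 0.]
```

Call:
apply_moves(rows=[[0.1,0.12,0,0,0,0,10],[0.3,0.35,0,0,0,0,10],[0.54,0.63,0,0,0,0,10]])

```text
t: 30.35
tool_pos: [0.5384, 0.0837, 0.1841]
tool_rot: [0.673, 0.74, -0.0, -0.001]
wrist_force: [0.3, -1.3, -1.9]
finger_gap: 0.2
finger_force: 59.1
```

Call:
apply_moves(rows=[[0.2,0.22,0,0,0,-0.02,10],[0.4,0.45,0,0,0,-0.04,10],[0.54,0.63,0,0,0,-0.04,10],[0.54,0.63,0,0,0,-0.04,10],[0.54,0.63,0,0,0,-0.04,10]])

```text
t: 30.98
tool_pos: [0.6065, 0.1546, 0.1842]
tool_rot: [0.649, 0.761, -0.001, -0.001]
wrist_force: [-0.5, -0.6, -1.9]
finger_gap: 0.196
finger_force: 59.4
```

Call:
apply_moves(rows=[[0,0,0.2,0,0,0,10],[0,0,0.4,0,0,0,10],[0,0,0.6,0,0,0,10],[0,0,0.72,0,0,0,10],[0,0,0.77,0,0,0,10],[0,0,0.77,0,0,0,10]])

```text
t: 31.72
tool_pos: [0.6073, 0.1547, 0.0933]
tool_rot: [0.649, 0.761, 0.0, 0.0]
wrist_force: [-0.3, 0.1, -2.7]
finger_gap: 0.197
finger_force: 59.3
```

```bash
python3 plan.py ".608 .155 .092 9"
```

```text
now [0.6073 0.1547 0.0933] hy 9.1 gap 16.8 ff 59.3 t 31.73 q6 1.45 tips 0.0726
-> .608 .155 .092 9 calls 1 shift/call [0.002 0.006 0.011] turn [ 0.    -0.     0.001]
```

Call:
apply_moves(rows=[[0,0,0.012,0,0,0,10],[0,0,0.022,0,0,0,10],[0,0,0.022,0,0,0,10],[0,0,0.022,0,0,0,35],[0,0,0.022,0,0,0,50],[0,0,0.0,0,0,0,60],[0,0,-0.2,0,0,0,60],[0,0,-0.5,0,0,0,85],[0,0,-1,0,0,0,85],[0,0,-1,0,0,0,85]])

```text
t: 32.98
tool_pos: [0.6098, 0.155, 0.2194]
tool_rot: [0.649, 0.761, 0.003, 0.003]
wrist_force: [-0.4, -0.8, 0.2]
finger_gap: 0.998
finger_force: 0.0
```

```bash
python3 box.py .607 .154 .03 .07 .085 wrist; python3 plan.py ".604 -.133 .21 -2, .604 -.133 .114 -2"
```

```text
2576 z [0.0319 0.0417 0.0455] [609.1 155.4] [ 23.7 130.4] 9.2 ext [0.587 0.091 0.03 ] [0.628 0.221 0.048]
now [0.6087 0.1549 0.2162] hy 9.1 gap 85.1 ff 0.0 t 33.02 q6 1.45 tips 0.0726
-> .604 -.133 .21 -2 calls 3 shift/call [-0.788 -0.14   0.017] turn [0.003 0.    0.123]
->  .604 -.133 .114 -2 calls 1 shift/call [0.  0.  0.8] turn [0. 0. 0.]
```

The stapler is flat on the spare mat. Next is the cup.

Call:
apply_moves(rows=[[-0.4,-0.07,0,0,0,0,85],[-0.79,-0.14,0,0,0,0,85]])

```text
t: 33.28
tool_pos: [0.6051, 0.0579, 0.2117]
tool_rot: [0.648, 0.761, -0.0, -0.001]
wrist_force: [0.5, 0.0, 0.9]
finger_gap: 0.993
finger_force: 0.0
```

Call:
apply_moves(rows=[[-0.4,-0.07,0,0,0,0,85],[-0.79,-0.14,0,0,0,0,85]])

```text
t: 33.52
tool_pos: [0.6034, -0.0391, 0.2117]
tool_rot: [0.649, 0.761, -0.0, -0.001]
wrist_force: [0.5, 0.2, 0.6]
finger_gap: 0.997
finger_force: 0.0
```

Call:
apply_moves(rows=[[-0.3,-0.05,0,0,0,0.06,85],[-0.6,-0.11,0,0,0,0.12,85],[-0.6,-0.11,0,0,0,0.12,85],[-0.6,-0.11,0,0,0,0.12,85]])

```text
t: 34.02
tool_pos: [0.6021, -0.1104, 0.2121]
tool_rot: [0.717, 0.697, -0.0, -0.001]
wrist_force: [0.3, 0.5, 0.1]
finger_gap: 0.995
finger_force: 0.0
```

```bash
python3 box.py .604 -.133 .062 .09 .06 wrist pics/w5.png; python3 plan.py ".604 -.133 .114 -2"
```

```text
3973 z [0.071  0.0734 0.0745] [ 604.6 -134.8] [61.2 58.8] 86.3 ext [ 0.575 -0.165  0.062] [ 0.634 -0.104  0.076]
now [ 0.6022 -0.11    0.2123] hy -1.6 gap 85.6 ff 0.0 t 34.08 q6 1.2 tips 0.0726
-> .604 -.133 .114 -2 calls 1 shift/call [-0.192  0.021  0.819] turn [-0.001 -0.     0.004]
```

View pics/w5.png

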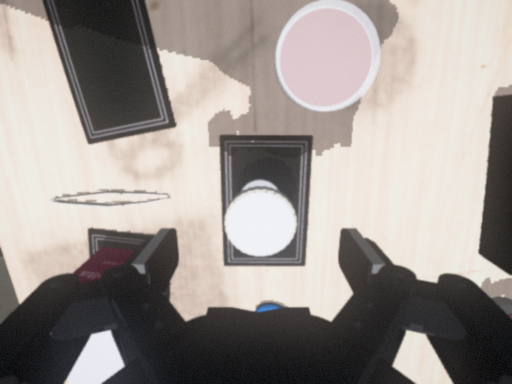

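The white lid is at (260,222), centred at (0.6046, -0.1348), 60 mm across with its top at z = 0.0735. That fits the cup.

Call:
apply_moves(rows=[[-0.1,0.01,0.05,0,0,0,85],[-0.205,0.02,0.2,0,0,0,85],[-0.205,0.02,0.45,0,0,0,85],[-0.205,0.02,0.7,0,0,0,85],[-0.205,0.02,0.82,0,0,0,85],[-0.205,0.02,0.82,0,0,0,50],[-0.205,0.02,0.82,0,0,0,50],[-0.205,0.02,0.82,0,0,0,50],[-0.205,0.02,0.82,0,0,0,50],[-0.205,0.02,0.82,0,0,0,50]])

```text
t: 35.33
tool_pos: [0.6045, -0.1356, 0.1152]
tool_rot: [0.717, 0.697, 0.0, 0.0]
wrist_force: [0.4, 0.0, 0.9]
finger_gap: 0.701
finger_force: 64.5
```

Call:
apply_moves(rows=[[0,0,0,0,0,0,50],[0,0,-0.1,0,0,0,50],[0,0,-0.3,0,0,0,50],[0,0,-0.6,0,0,0,50],[0,0,-0.8,0,0,0,50],[0,0,-0.8,0,0,0,50]])

```text
t: 36.08
tool_pos: [0.6052, -0.136, 0.2135]
tool_rot: [0.717, 0.697, 0.001, 0.002]
wrist_force: [0.1, 0.6, -0.7]
finger_gap: 0.7
finger_force: 64.6
```

```bash
python3 plan.py ".461 .008 .21 9"
python3 - <<'E'
from h import *
c=vision.camera("scene"); cv2.imwrite("pics/s3.png",c["frame"][100:300,150:400].repeat(3,0).repeat(3,1))
E
```

```text
now [ 0.6052 -0.136   0.2135] hy -1.7 gap 59.8 ff 64.6 t 36.08 q6 1.17 tips 0.0726
-> .461 .008 .21 9 calls 2 shift/call [ 0.582 -0.618  0.011] turn [ 0.002  0.001 -0.119]
```

View pics/s3.png

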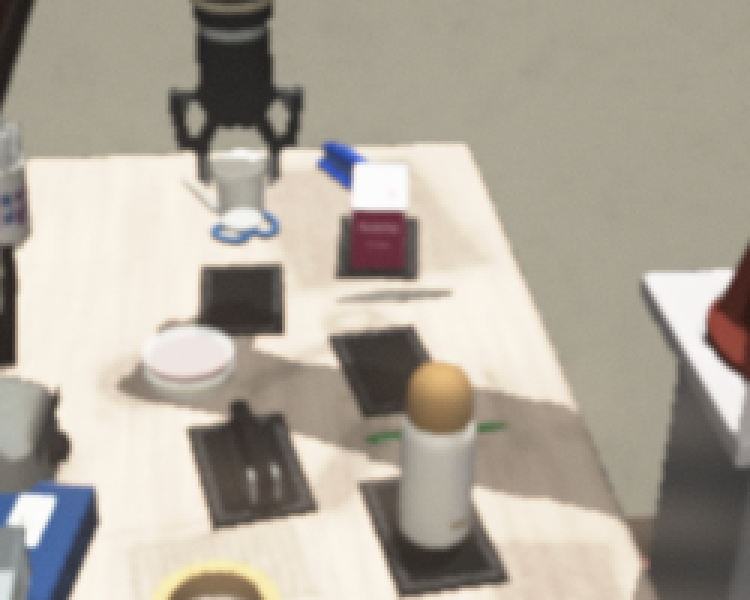

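The cup hangs level in the gripper (crop 240,190). The carton (380,215) and bottle (440,455) stand correctly, and the stapler is on the spare mat.

Call:
apply_moves(rows=[[0.15,-0.15,0,0,0,0,50],[0.35,-0.37,0,0,0,0,50],[0.58,-0.62,0,0,0,0,50]])

```text
t: 36.5
tool_pos: [0.5305, -0.063, 0.209]
tool_rot: [0.718, 0.696, -0.0, -0.001]
wrist_force: [0.5, 0.8, 0.7]
finger_gap: 0.696
finger_force: 64.6
```

Call:
apply_moves(rows=[[0.2,-0.22,0,0,0,0,50],[0.4,-0.43,0,0,0,-0.06,50],[0.58,-0.62,0,0,0,-0.12,50],[0.58,-0.62,0,0,0,-0.12,50],[0.58,-0.62,0,0,0,-0.12,50]])

```text
t: 37.12
tool_pos: [0.4596, 0.0078, 0.21]
tool_rot: [0.649, 0.761, -0.0, -0.0]
wrist_force: [0.2, 1.1, -0.6]
finger_gap: 0.694
finger_force: 64.7
```

```bash
python3 plan.py ".461 .008 .118 9"
```

```text
now [0.4596 0.0078 0.21  ] hy 9.0 gap 59.3 ff 64.7 t 37.12 q6 1.14 tips 0.0726
-> .461 .008 .118 9 calls 1 shift/call [-0.     0.012  0.767] turn [-0.    -0.     0.001]
```

Call:
apply_moves(rows=[[0,0.01,0.2,0,0,0,50],[0,0.01,0.4,0,0,0,50],[0,0.01,0.6,0,0,0,50],[0,0.01,0.72,0,0,0,50],[0,0.01,0.77,0,0,0,50],[0,0.01,0.77,0,0,0,50],[0,0.01,0.77,0,0,0,50]])

```text
t: 38.0
tool_pos: [0.4613, 0.008, 0.1191]
tool_rot: [0.649, 0.761, 0.0, 0.001]
wrist_force: [1.3, 0.4, 0.5]
finger_gap: 0.699
finger_force: 64.7
```

Call:
apply_moves(rows=[[0,0,0.01,0,0,0,50],[0,0,0.02,0,0,0,50],[0,0,0.025,0,0,0,50],[0,0,0.025,0,0,0,50]])

```text
t: 38.5
tool_pos: [0.4607, 0.0082, 0.1153]
tool_rot: [0.649, 0.761, 0.0, 0.0]
wrist_force: [0.5, -0.6, 0.3]
finger_gap: 0.696
finger_force: 64.7
```

Call:
apply_moves(rows=[[0,0,0.006,0,0,0,50],[0,0,0.006,0,0,0,50],[0,0,0.006,0,0,0,68],[0,0,0.006,0,0,0,78],[0,0,0.006,0,0,0,85],[0,0,-0.1,0,0,0,85],[0,0,-0.4,0,0,0,85],[0,0,-0.8,0,0,0,85],[0,0,-0.8,0,0,0,85],[0,0,-0.8,0,0,0,85]])

```text
t: 39.75
tool_pos: [0.4608, 0.0082, 0.2115]
tool_rot: [0.649, 0.761, 0.0, 0.0]
wrist_force: [-0.4, -0.3, -0.6]
finger_gap: 0.995
finger_force: 0.0
```

```bash
python3 box.py .461 .008 .062 .09 .06 wrist; python3 plan.py ".608 .145 .21 9"
```

```text
4315 z [0.0718 0.0734 0.0745] [461.3   9.2] [59.8 60.4] 9.0 ext [ 0.431 -0.021  0.063] [0.491 0.04  0.076]
now [0.4604 0.0083 0.2107] hy 9.1 gap 85.1 ff 0.0 t 39.8 q6 1.14 tips 0.0726
-> .608 .145 .21 9 calls 2 shift/call [0.465 0.697 0.003] turn [-0.    -0.     0.001]
```

The cup is placed within 2 mm of the centre. Last is moving the stapler from the spare mat to the cup's mat.

Call:
apply_moves(rows=[[0.23,0.35,0,0,0,0,60],[0.5,0.7,0,0,0,0,60]])

```text
t: 40.05
tool_pos: [0.5346, 0.0813, 0.2102]
tool_rot: [0.649, 0.76, -0.0, -0.0]
wrist_force: [0.0, -1.4, 0.5]
finger_gap: 0.704
finger_force: 0.0
```

Call:
apply_moves(rows=[[0.23,0.35,0,0,0,0,60],[0.5,0.7,0.1,0,0,0,60],[0.5,0.7,0.2,0,0,0,60],[0.5,0.7,0.2,0,0,0,60]])

```text
t: 40.55
tool_pos: [0.6061, 0.1531, 0.1848]
tool_rot: [0.649, 0.761, -0.002, -0.002]
wrist_force: [-1.1, -0.6, -0.5]
finger_gap: 0.706
finger_force: 0.0
```

```bash
python3 box.py .609 .155 .03 .07 .085 wrist; python3 plan.py ".609 .1555 .0905 9.1"
```

```text
3301 z [0.0325 0.042  0.0455] [609.9 155.9] [ 23.3 129.9] 10.3 ext [0.587 0.091 0.03 ] [0.628 0.221 0.048]
now [0.6065 0.1528 0.1863] hy 9.1 gap 59.7 ff 0.0 t 40.6 q6 1.45 tips 0.0726
-> .609 .1555 .0905 9.1 calls 1 shift/call [0.019 0.026 0.798] turn [-0.001 -0.    -0.   ]
```

Call:
apply_moves(rows=[[0.01,0.01,0.1,0,0,0,60],[0.02,0.025,0.3,0,0,0,60],[0.02,0.025,0.55,0,0,0,60],[0.02,0.025,0.72,0,0,0,60],[0.02,0.025,0.8,0,0,0,60],[0.02,0.025,0.8,0,0,0,10],[0.02,0.025,0.8,0,0,0,10],[0.02,0.025,0.8,0,0,0,10],[0.02,0.025,0.8,0,0,0,10],[0.02,0.025,0.8,0,0,0,10]])

```text
t: 41.85
tool_pos: [0.611, 0.1562, 0.0928]
tool_rot: [0.649, 0.761, 0.001, 0.001]
wrist_force: [-2.9, -0.3, 5.7]
finger_gap: 0.195
finger_force: 59.6
```

Call:
apply_moves(rows=[[0,0,0,0,0,0,10],[0,0,0,0,0,0,10],[0,0,-0.1,0,0,0,10],[0,0,-0.3,0,0,0,10],[0,0,-0.6,0,0,0,10],[0,0,-0.9,0,0,0,10],[0,0,-0.9,0,0,0,10],[0,0,-0.9,0,0,0,10]])

```text
t: 42.85
tool_pos: [0.6099, 0.1561, 0.1985]
tool_rot: [0.649, 0.761, -0.0, -0.0]
wrist_force: [0.1, -0.1, -2.3]
finger_gap: 0.199
finger_force: 59.0
```

```bash
python3 plan.py ".6064 -.1445 .20 -2, .6064 -.1445 .094 -2"
```

```text
now [0.6099 0.1561 0.1985] hy 9.1 gap 17.0 ff 59.0 t 42.85 q6 1.46 tips 0.0726
-> .6064 -.1445 .20 -2 calls 3 shift/call [-0.823 -0.142 -0.004] turn [-0.    -0.     0.123]
->  .6064 -.1445 .094 -2 calls 1 shift/call [0.    0.    0.883] turn [0. 0. 0.]
```

Call:
apply_moves(rows=[[-0.2,-0.035,0,0,0,0,10],[-0.5,-0.085,0,0,0,0,10],[-0.825,-0.14,0,0,0,0,10]])

```text
t: 43.22
tool_pos: [0.6083, 0.0551, 0.1972]
tool_rot: [0.648, 0.761, -0.001, -0.001]
wrist_force: [-0.2, -0.4, -2.7]
finger_gap: 0.196
finger_force: 59.0
```

Call:
apply_moves(rows=[[-0.3,-0.05,0,0,0,0,10],[-0.6,-0.1,0,0,0,0,10],[-0.825,-0.14,0,0,0,0,10]])

```text
t: 43.6
tool_pos: [0.6074, -0.046, 0.1972]
tool_rot: [0.649, 0.761, -0.001, -0.001]
wrist_force: [0.4, -0.0, -2.7]
finger_gap: 0.193
finger_force: 59.0
```

Call:
apply_moves(rows=[[-0.3,-0.05,0,0,0,0,10],[-0.6,-0.1,0,0,0,0.06,10],[-0.825,-0.14,0,0,0,0.12,10],[-0.825,-0.14,0,0,0,0.12,10],[-0.825,-0.14,0,0,0,0.12,10]])

```text
t: 44.22
tool_pos: [0.6069, -0.1444, 0.1979]
tool_rot: [0.717, 0.697, -0.0, -0.001]
wrist_force: [0.4, -0.1, -1.9]
finger_gap: 0.199
finger_force: 59.0
```

```bash
python3 plan.py ".6064 -.1445 .094 -2"
```

```text
now [ 0.6069 -0.1444  0.1979] hy -1.6 gap 17.0 ff 59.0 t 44.23 q6 1.16 tips 0.0726
-> .6064 -.1445 .094 -2 calls 1 shift/call [-0.002 -0.002  0.866] turn [-0.001 -0.001  0.004]
```

Call:
apply_moves(rows=[[0,0,0.2,0,0,0,10],[0,0,0.4,0,0,0,10],[0,0,0.6,0,0,0,10],[0,0,0.75,0,0,0,10],[0,0,0.83,0,0,0,10],[0,0,0.86,0,0,0,10],[0,0,0.86,0,0,0,10]])

```text
t: 45.1
tool_pos: [0.6077, -0.1452, 0.0965]
tool_rot: [0.717, 0.697, 0.0, 0.0]
wrist_force: [0.4, 0.4, -2.0]
finger_gap: 0.195
finger_force: 58.9
```

Call:
apply_moves(rows=[[0,0,0.01,0,0,0,10],[0,0,0.018,0,0,0,10],[0,0,0.018,0,0,0,10]])

```text
t: 45.48
tool_pos: [0.6075, -0.1452, 0.094]
tool_rot: [0.717, 0.697, 0.0, 0.0]
wrist_force: [0.1, -0.1, -1.9]
finger_gap: 0.199
finger_force: 58.9
```

Call:
apply_moves(rows=[[0,0,0.01,0,0,0,10],[0,0,0.018,0,0,0,10],[0,0,0.018,0,0,0,10]])

```text
t: 45.85
tool_pos: [0.6076, -0.1452, 0.0928]
tool_rot: [0.717, 0.697, 0.0, 0.0]
wrist_force: [-3.7, 1.7, 6.6]
finger_gap: 0.199
finger_force: 60.0
```

Call:
apply_moves(rows=[[0,0,0,0,0,0,30],[0,0,0,0,0,0,45],[0,0,0,0,0,0,60],[0,0,-0.1,0,0,0,60],[0,0,-0.4,0,0,0,60],[0,0,-0.9,0,0,0,85],[0,0,-0.9,0,0,0,85],[0,0,-0.9,0,0,0,85]])

```text
t: 46.85
tool_pos: [0.6077, -0.1452, 0.2004]
tool_rot: [0.717, 0.697, 0.0, 0.0]
wrist_force: [0.1, -0.5, -0.4]
finger_gap: 0.993
finger_force: 0.0
```

Call:
apply_moves(rows=[[0.5,0,-0.5,0,0,0,85],[1,0,-0.8,0,0,0,85],[1,0,-0.8,0,0,0,85],[1,0,-0.8,0,0,0,85]])

```text
t: 47.35
tool_pos: [0.6111, -0.0236, 0.2961]
tool_rot: [0.717, 0.698, 0.0, 0.0]
wrist_force: [0.0, -1.0, -0.2]
finger_gap: 0.995
finger_force: 0.0
```

```bash
python3 box.py .607 -.144 .03 .07 .085 top pics/top2.png; python3 box.py .442 -.248 .072 .095 .09 top;python3 box.py .457 .255 .12 .19 .06 top;python3 box.py .461 .009 .062 .09 .06 top; python3 plan.py
python3 - <<'E'
from h import *
c=vision.camera("scene"); cv2.imwrite("pics/fin.png",c["frame"][130:300,150:400].repeat(3,0).repeat(3,1))
E
```

```text
208 z [0.0318 0.0396 0.0474] [ 611.5 -145. ] [ 24.7 125.2] 0.5 ext [ 0.599 -0.208  0.03 ] [ 0.623 -0.082  0.053]
696 z [0.0764 0.0818 0.0876] [ 444.4 -247.2] [115.1  62.9] 81.9 ext [ 0.407 -0.307  0.072] [ 0.481 -0.187  0.095]
272 z [0.1316 0.1601 0.169 ] [455.6 253. ] [53.8 52.2] 80.7 ext [0.429 0.225 0.12 ] [0.481 0.281 0.173]
now [ 0.6105 -0.026   0.2939] hy -1.8 gap 84.6 ff 0.0 t 47.55 q6 1.35 tips 0.0726Traceback (most recent call last):
  File "box.py", line 7, in <module>
    k,l,s,_=cv2.connectedComponentsWithStats(m); p=P[l==1+s[1:,4].argmax()]
                                                          ~~~~~~~~~~~~~~^^
ValueError: attempt to get argmax of an empty sequence
```

View pics/fin.png

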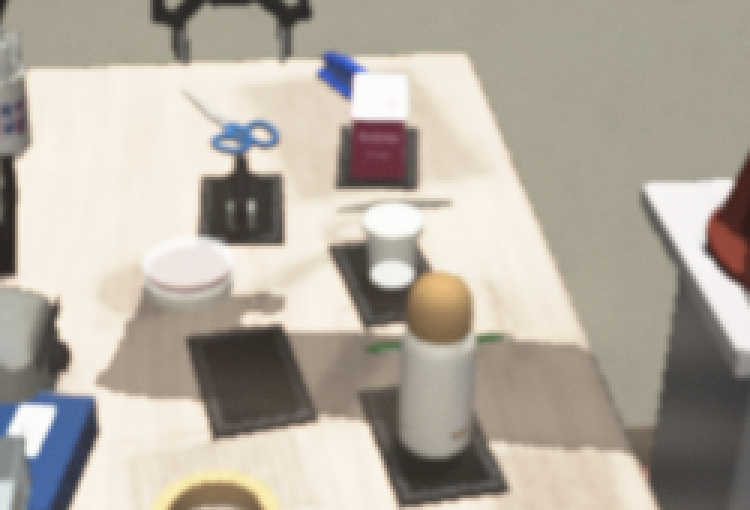

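The final view shows each thing on its partner's mat: stapler (240,205), carton (380,125), cup (392,245) and bottle (437,365). The spare mat (250,380) is empty. The arm hides the cup from the top camera, but it measured 1–2 mm from its mat's centre right after I placed it. The other three measure within about 6 mm of theirs.

```bash
python3 -c "
from rig import bot
print(bot.sign_off())"
```

```text
the job is handed in; nothing more can be done
None
```

The job is handed in at about 48 s of the 128 s allowed: bottle and carton, and stapler and cup, have changed places upright, each measured within about 6 mm of its mat's centre, and the spare mat is empty; the judge's verdict was not shown.

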